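# Open the spring-lid packet caddy and file two cartons on edge

### The job

On the pantry counter, press the button catch on the lid of the packet caddy and keep your finger on the lid to steady it as it swings up, so that it never flies open, until it stands open by itself. Then file the two loose cartons in the caddy, each standing upright on its long edge, fully down on the floor of its slot: the thin one in the narrow empty slot and the thick one in the wide slot. Keep the cartons upright all the way, set them down without dropping them, and leave the carton already filed and everything else on the counter where it is.

Things in the scene. Friction and masses are not known exactly. Their poses are not given: they have to be found in the camera images.
- caddy: White plastic box fixed to the counter, 124 (x) by 214 (y) by 100 mm high, walls and floor 5 mm. Origin: centre of the underside; x points from front to hinge (away from the robot), y left, z up. Pairs of 3 mm ribs, tops 39 mm above the counter, make three slots along x, 114 mm long inside. A seated carton has 30 mm free on either side above the ribs. Shut lid's top: 107 mm above the counter.
- caddy_lid (a joint): Clear lid, 124 by 214 by 6 mm, hinged along the caddy's back (+x) top edge. 0 = shut and latched, 1.75 rad = fully open, leaning back past upright. A spring opens it all the way (3 N up at the button when shut, weaker as it opens); freed and not held back it flies up at 4 rad/s or more. From 1.3 rad on it may be let go: it swings on by itself at under 2.5 rad/s and stays open.
- lid_hinge (a point): Point on the lid's hinge axis, mid-width: 62 mm behind the caddy's centre, 100 mm above the counter. The axis runs along the caddy's y. Its frame turns with the lid; with the lid shut its axes are the caddy's.
- button_top (a point): Centre of the top of the round white push button (30 mm across) on the lid's centre line, 103 mm in front of the hinge axis, 123 mm above the counter with the lid shut. It stands 8 mm out of a grey collar, 42 mm across, 8 mm high on the lid. Pressed down (travel 5 mm, up to 4 N) it frees the catch from about 3 mm on; it moves with the lid.
- slot_narrow (a point): Floor of the narrow empty slot, at its middle: slot 24 mm wide along y, its centre 50 mm to the left (+y) of the caddy's centre; floor 5 mm above the counter. Axes as the caddy's.
- slot_wide (a point): Floor of the wide empty slot, at its middle: slot 36 mm wide along y, its centre 56 mm to the right (-y) of the caddy's centre; floor 5 mm above the counter. Axes as the caddy's.
- thin_carton_center (a point): Centre of the loose thin carton: plain cardboard packet 92 mm long (its x), 18 mm thick (its y), 86 mm high (its z), standing on its long edge on the counter left or right of the caddy; centre 43 mm above its underside. About 0.12 kg.
- thick_carton_center (a point): Centre of the loose thick carton: plain cardboard packet 92 mm long (its x), 30 mm thick (its y), 86 mm high (its z), standing on its long edge on the counter on the other side of the caddy; centre 43 mm above its underside. About 0.2 kg.
- filed_carton_center (a point): Centre of a thin carton (92 by 18 by 86 mm) already standing in the middle slot of the caddy (24 mm wide, at the caddy's centre). Leave it.
- tall_can_center (a point): Centre of a bystander food can, 66 mm across, 105 mm high, standing near the robot-side end of the thin carton. Leave it.
- short_can_center (a point): Centre of a bystander food can, 66 mm across, 75 mm high, standing near the robot-side end of the thick carton. Leave it.
- flat_tin_center (a point): Centre of a bystander flat tin, 84 mm across, 35 mm high, in front of the caddy. Leave it.
- small_tin_center (a point): Centre of a bystander tin, 54 mm across, 60 mm high, near the far end of the thin carton. Leave it.
- stubby_tin_center (a point): Centre of a bystander tin, 60 mm across, 50 mm high, near the far end of the thick carton. Leave it.
- jar_center (a point): Centre of a bystander glass jar, 68 mm across, 90 mm high, at the back left. Leave it.
- juice_bottle_center (a point): Centre of a bystander amber juice bottle, 86 mm across, 235 mm high, at the back right. Leave it.
- thin_carton: The thin carton as a whole; origin: centre of its underside.
- thick_carton: The thick carton as a whole; origin: centre of its underside.
Mind the look-alikes: they are no part of the job. Leave any green or red look-alike of the thick_carton alone.

How it is judged:
By the outcome, as a careful person would: the job done as asked, in the order asked, and still so for the second after the job is handed in, with the robot touching nothing.
It also fails if it takes over 72 s, if anything falls off the work surface, if the arm or the gripper's body presses on something with over 40 N, if the wrist force passes 120 N, or if a joint passes its speed limit or range.

### The arm

A 6-joint arm with a two-finger parallel gripper is mounted at the origin on the work surface. World frame = base frame: x ahead of the robot, y to its left, z up, the work surface at z = 0. Lengths are in mm, angles in rad, forces in N, time in s.
With the tool pointing down it reaches from about 350 to 775 mm from the base axis. Payload 7.3 kg.
Tool frame: the origin (TCP) lies at the very end of the fingers, on their centre line; the grasp point (between the pads) lies 19 mm behind it; z points along the fingers, y is the line along which they close (so a half turn about z gives the same grasp; the last joint's range is limited). The gripper opens to 92 mm and grips with 3 to 60 N. Pads are 19 mm wide; open, the fingers measure 130 mm over their backs; the gripper's body (75 mm by 190 mm) begins 47 mm behind the grasp point.
Start: joints at [-1.466, 0.342, 1.524, -0, 1.275, -0.146], TCP at [130.316, -508.589, 226.741] pointing down, gripper open.
Joint ranges: [-2.53, 2.53], [-0.77, 2.02], [0.04, 2.7], [-1, 4.14], [0.28, 2.66], [-3.11, 3.11]. Speed limits (rad/s): [2.57, 2.57, 3.14, 3.14, 3.14, 3.14].

### API

Orientations are given as [roll, pitch, yaw] about the fixed x, y, z axes, in that order (R = Rz(yaw) Ry(pitch) Rx(roll)).
In Python, from plant import bot gives the robot as it stands.
- The arm moves only by the tool apply_moves, never from a script. Its argument "motion" is text: rows parted by semicolons, each of 4 numbers parted by spaces: the shift along the tool's x, y, z in m, then the turn about the tool's z in degrees. A call has 1 to 8 rows; each row shifts and turns the commanded pose from where the row before left it, along the tool's axes as they then stand; what a row does not reach is not made up. A row lasts 1/8 s, in which the tool goes at most 62.5 mm and 10.7 degrees, less where a joint would pass 70% of its speed; a pose out of reach is approached as far as the arm can. A call with a gripper value outside its range is refused whole. "fingers" is the opening, from -1 (shut) to 1 (fully open), set as the call begins (left out, the last holds). The fingers move at their own pace and stop on an object; the grip force is fixed at half the most. Time passes only in rows, so rows that do not move let the fingers close. It gives the time, the measured TCP pose, the force, the opening and the grip force at its end, in the units of the state.
- bot.get_obs(): the state, without advancing time (a new reading comes with each control period).
- bot.capture(name): name is "side" or "top" or "wrist"; returns a dict with "img" (384x512x3 uint8, blue, green, red), "range_z" (384x512 float32, mm along the optical axis (not along the pixel's ray), 0 where there is no reading), "fx", "fy", "cx", "cy" (pixels), "world_from_camera" (4x4, takes a point from camera to world coordinates); the wrist camera has in their place "mount" (4x4, takes a point from camera to tool coordinates, whose origin is the TCP and whose axes are the flange's). Camera axes: x right, y down, z forward; pixel columns grow to the right and rows downward; lengths in mm; the calibration is good to about 2 mm. A picture is of the moment at which its call begins: read the wrist's pose just before it.
- bot.close_job(): hands the job in; it is judged then, once.
Trained networks look in a picture, given as the dict that the camera call returned (one of the last four; its "shot" number tells which), for a name from the list of things; names that differ only in an ending like _2 or _b are one class to them, and where a whole thing is asked for, a point or a joint stands for the part that bears it (a point fixed in the world has none). Each returns a list of dicts, best first, with "p" (0 to 1); they miss things now and then, are a little off and sometimes report something else, mostly with a low value. They report only what shows in the picture. A call takes as long as a camera call. They do not tell look-alikes from the thing itself.
- bot.cut_out(picture, thing): "pixels" (384x512 bool, what is visible of it) and "point" ([column, row] in pixels, amid what is visible of it).
The state is a dict: "time": time; "joint_positions": joint angles; "dq": joint speeds; "tau": joint torques, N m; "tool_pos": TCP position; "tcp_rot": TCP orientation; "contact_force": force on the tool from outside, world axes, zero at the start; "moment": the same for the moment, N m; "grip_width": finger opening in mm; "finger_force": force on a finger pad.
Only numpy, scipy, OpenCV 4.12 (cv2) and the standard library are available. Lean on these libraries where they do the work, as an engineer would, in place of code of your own. Each camera call takes 0.05 s, during which the arm holds its last target. There are 200 camera calls.

## Working session

There is one attempt and no reset: what is moved stays moved. The work goes in short steps, Python scripts to look and compute and a tool call to move; the robot and the scene stay as the last step left them, time stands still between calls to the robot, and variables do not carry over. Pictures are saved under pics/ and viewed, at most 10 in all, crops included, and the job is handed in when it is done.

Besides the shell and the picture viewer there is one more tool, called after "Call:" as name(argument=value, ...) on one line, values as JSON. apply_moves: Moves the arm, as the interface text tells. Its arguments: {"type":"object","properties":{"motion":{"type":"string"},"fingers":{"type":"number"}},"required":["motion"]}

```bash
ls; mkdir -p pics
python3 - <<'E'
from plant import bot
import cv2,numpy as np
o=bot.get_obs();print(o['time'],o['tool_pos'],o['tcp_rot'],o['grip_width'],o['contact_force'])
a=bot.capture("top");b=bot.capture("side")
cv2.imwrite("pics/top.png",a["img"]);cv2.imwrite("pics/side.png",b["img"])
for c in(a,b):print(c["fx"],c["cx"],c["cy"],np.round(c["world_from_camera"],3).tolist())
np.savez("ab.npz",at=a["range_z"],bt=b["range_z"],ai=a["img"],bi=b["img"])
E
```

```text
pics
0.0 [ 130.25914202 -508.15987897  226.04242781] [-3.14006459e+00 -2.01809922e-04  2.50841597e-01] 91.78818776311871 [0.18048704 0.35723498 0.07694094]
412.5478638439278 255.9877746569204 192.6745945903001 [[0.038, -0.976, 0.215, 304.523], [-0.999, -0.039, 0.003, 22.003], [0.005, -0.215, -0.977, 1187.329], [0.0, 0.0, 0.0, 1.0]]
447.97787745583844 260.3807803271498 201.9257589076546 [[-0.998, -0.046, 0.048, 487.438], [-0.066, 0.615, -0.786, 984.877], [0.007, -0.787, -0.616, 871.468], [0.0, 0.0, 0.0, 1.0]]
```

View pics/top.png

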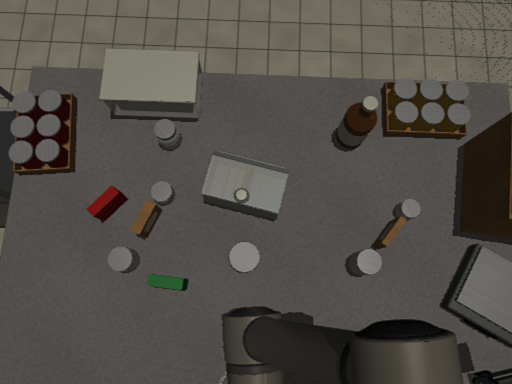

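View pics/side.png

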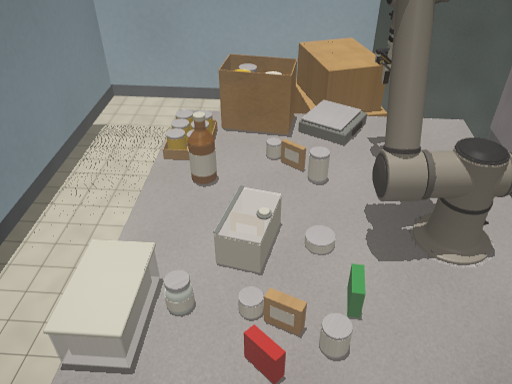

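```bash
cat > h.py <<'E'
from plant import bot
import cv2,numpy as np
from scipy.spatial.transform import Rotation as R
def shot(n):
    o=bot.get_obs();c=bot.capture(n)
    if n=="wrist":
        T=np.eye(4);T[:3,:3]=R.from_euler('xyz',o['tcp_rot']).as_matrix();T[:3,3]=o['tool_pos']
        c["W"]=T@c["mount"]
    else:c["W"]=c["world_from_camera"]
    z=c["range_z"].astype(float);v,u=np.mgrid[:384,:512]
    P=np.stack([(u-c["cx"])/c["fx"]*z,(v-c["cy"])/c["fy"]*z,z],-1)
    c["P"]=P@c["W"][:3,:3].T+c["W"][:3,3];c["P"][z==0]=np.nan
    return c
def top(c,m,zmin=None):
    p=c["P"][m];p=p[~np.isnan(p[:,0])];h=np.percentile(p[:,2],95)
    t=p[p[:,2]>h-8]
    r=cv2.minAreaRect(t[:,:2].astype(np.float32));return h,len(t),r
E
python3 - <<'E'
from h import *
a=shot("top");b=shot("side")
for n in["caddy","caddy_lid","button_top","thin_carton","thick_carton","filed_carton_center","tall_can_center","short_can_center","flat_tin_center","small_tin_center","stubby_tin_center","jar_center","juice_bottle_center"]:
  for k,c in(("top",a),("side",b)):
    for d in bot.cut_out(c,n):
        if d["p"]<.3: continue
        m=d["pixels"].astype(bool);
        try:h,k2,r=top(c,m);print(n,k,round(d["p"],2),np.round(d["point"]),"h%.0f n%d"%(h,k2),np.round(r[0]),np.round(r[1]),round(r[2],1))
        except Exception as e:print(n,k,d["p"],d["point"],e)
E
```

```text
caddy top 0.97 [246. 184.] h114 n3075 [575.  57.] [213. 130.] 77.1
caddy side 0.92 [246. 230.] h112 n2433 [577.  57.] [217. 130.] 77.4
caddy_lid top 0.64 [246. 181.] h114 n2715 [574.  57.] [214. 124.] 77.5
caddy_lid top 0.33 [144. 221.] h89 n391 [470. 331.] [31. 92.] 66.5
caddy_lid side 0.94 [248. 216.] h116 n1728 [575.  60.] [213. 124.] 77.8
button_top top 0.54 [242. 195.] h126 n91 [533.  66.] [29. 24.] 2.4
thin_carton side 0.81 [294. 153.] h87 n120 [ 457. -347.] [25. 93.] 55.4
thick_carton top 0.97 [167. 280.] h89 n413 [301. 255.] [92. 30.] 85.3
thick_carton top 0.92 [144. 222.] h89 n376 [469. 331.] [31. 90.] 66.5
thick_carton top 0.89 [106. 202.] h88 n388 [509. 443.] [33. 91.] 47.9
thick_carton side 0.9 [284. 311.] h89 n521 [471. 329.] [35. 93.] 66.0
thick_carton side 0.9 [262. 356.] h89 n640 [511. 443.] [32. 93.] 49.0
thick_carton side 0.57 [355. 290.] h89 n393 [302. 255.] [95. 29.] 84.4
filed_carton_center top 0.55 [364. 262.] h108 n498 [ 373. -273.] [62. 66.] 2.9
tall_can_center top 0.74 [363. 262.] h108 n506 [ 373. -273.] [62. 66.] 2.9
tall_can_center side 0.58 [317. 164.] h10
[... 612 characters left out ...]
96.] [59. 57.] 48.4
stubby_tin_center side 0.7 [253. 305.] h53 n445 [550. 299.] [59. 65.] 7.1
stubby_tin_center side 0.32 [196. 153.] h229 n104 [ 756. -251.] [34. 46.] 5.4
jar_center top 0.79 [165. 136.] h93 n336 [722. 291.] [59. 58.] 6.2
jar_center top 0.68 [353. 123.] h236 n184 [ 754. -247.] [37. 36.] 1.6
jar_center side 0.94 [177. 291.] h93 n428 [723. 293.] [58. 58.] 0.8
juice_bottle_center top 0.78 [357. 123.] h236 n183 [ 754. -248.] [37. 36.] 50.4
juice_bottle_center side 0.74 [199. 155.] h228 n102 [ 754. -251.] [46. 33.] 85.7
juice_bottle_center side 0.48 [320. 163.] h107 n201 [ 374. -274.] [69. 62.] 88.0
juice_bottle_center side 0.31 [247. 229.] h112 n2432 [577.  57.] [217. 130.] 77.4
```

The top view shows the caddy at about (246,184), the brown thick carton at (144,221) and the thin one at (390,233). The side view confirms this, and the red and green boxes are look-alikes. Next I'll refine the caddy from its button and lid, and plan the approach.

```bash
cat >> h.py <<'E'
def path(pts,yaw0=None,p0=None):
    """pts: list of (x,y,z,yawdeg or None,nrows); prints tool-frame rows from the measured pose"""
    o=bot.get_obs();p=np.array(o['tool_pos'] if p0 is None else p0,float);y=np.degrees(o['tcp_rot'][2]) if yaw0 is None else yaw0
    print("from",np.round(p,1),"yaw",round(y,2),"t",round(o['time'],2),"F",np.round(o['contact_force'],1),"w",round(o['grip_width'],1))
    rows=[]
    for X in pts:
        q=np.array(X[:3],float);t=y if X[3] is None else X[3];n=X[4]
        dp=(q-p)/n;dy=(t-y)/n
        for i in range(n):
            c,s=np.cos(np.radians(y)),np.sin(np.radians(y))
            d=[c*dp[0]+s*dp[1],s*dp[0]-c*dp[1],-dp[2]]
            rows.append("%.4f %.4f %.4f %.2f"%(*[k/1000 for k in d],-dy));y+=dy
        p=q
    for i in range(0,len(rows),8):print("; ".join(rows[i:i+8]))
E
python3 - <<'E'
from h import *
path([(540,65,200,-12.5,16)])
E
```

```text
from [ 130.3 -508.6  226.8] yaw 14.37 t 1.5 F [-0.3 -0.6  0.2] w 91.7
0.0337 -0.0284 0.0017 1.68; 0.0329 -0.0293 0.0017 1.68; 0.0320 -0.0303 0.0017 1.68; 0.0311 -0.0312 0.0017 1.68; 0.0302 -0.0321 0.0017 1.68; 0.0292 -0.0330 0.0017 1.68; 0.0282 -0.0338 0.0017 1.68; 0.0272 -0.0346 0.0017 1.68
0.0262 -0.0354 0.0017 1.68; 0.0251 -0.0362 0.0017 1.68; 0.0241 -0.0369 0.0017 1.68; 0.0230 -0.0376 0.0017 1.68; 0.0219 -0.0382 0.0017 1.68; 0.0207 -0.0389 0.0017 1.68; 0.0196 -0.0395 0.0017 1.68; 0.0184 -0.0400 0.0017 1.68
```

Call:
apply_moves(motion="0.034 -0.028 0.002 1.7; 0.033 -0.029 0.002 1.7; 0.032 -0.030 0.002 1.7; 0.031 -0.031 0.002 1.7; 0.030 -0.032 0.002 1.7; 0.029 -0.033 0.002 1.7; 0.028 -0.034 0.002 1.7; 0.027 -0.035 0.002 1.7", fingers=-1)

```text
time: 2.5
tool_pos: [336.1, -221.7, 210.9]
tcp_rot: [3.141, -0.001, 0.012]
contact_force: [-0.5, -1.3, -0.6]
grip_width: 16.1
finger_force: 0.0
```

Call:
apply_moves(motion="0.026 -0.035 0.002 1.7; 0.025 -0.036 0.002 1.7; 0.024 -0.037 0.002 1.7; 0.023 -0.038 0.002 1.7; 0.022 -0.038 0.002 1.7; 0.021 -0.039 0.002 1.7; 0.020 -0.040 0.002 1.7; 0.018 -0.040 0.002 1.7")

```text
time: 3.5
tool_pos: [542.4, 64.7, 194.7]
tcp_rot: [3.141, -0.0, -0.225]
contact_force: [0.7, -0.7, -0.6]
grip_width: 0.4
finger_force: 0.0
```

Run:
```python
from h import *
c=shot("wrist");cv2.imwrite("pics/w1.png",c["img"])
for n in["button_top","caddy_lid","caddy"]:
    for d in bot.cut_out(c,n)[:2]:
        m=d["pixels"].astype(bool);h,k,r=top(c,m);print(n,d["p"],d["point"],h,k,r)
P=c["P"];m=(P[...,2]>117)&(P[...,2]<129);print(m.sum(),P[m].mean(0),[np.percentile(P[m],q,axis=0).round(1) for q in(2,98)])
```

```text
button_top 0.73 [254.3, 213.3] 125.0633505844819 1051 ((534.7449951171875, 66.80950164794922), (30.796817779541016, 29.113059997558594), 46.175079345703125)
button_top 0.47 [47.4, 266.3] 83.50729152576754 412 ((527.3427734375, 243.98348999023438), (63.86347961425781, 270.1062316894531), 34.78434371948242)
caddy_lid 0.55 [255.6, 151.7] 111.87399640755355 40080 ((575.3758544921875, 58.409934997558594), (214.78187561035156, 124.32228088378906), 77.46548461914062)
caddy 0.86 [252.2, 147.5] 111.71682106995064 41662 ((578.2353515625, 57.90033721923828), (214.53550720214844, 130.12635803222656), 77.46548461914062)
1094 [536.62577898  67.18143262 123.45034315] [array([522.5,  53.8, 117.2]), array([549.7,  80.8, 125.3])]
```

View pics/w1.png

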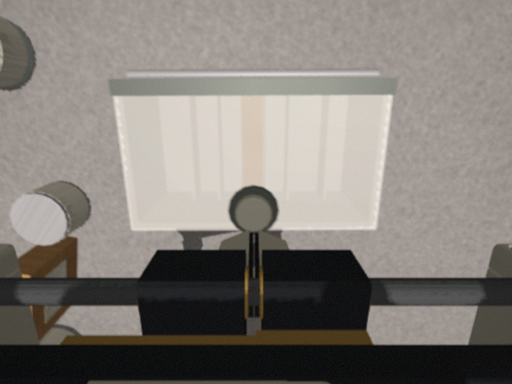

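```bash
cat > lid.py <<'E'
import numpy as np
H=np.array([635.5,44.5,100.]);ca=np.radians(-12.5);ex=np.array([np.cos(ca),np.sin(ca),0])
def tcp(th,r=107,h=18.5,off=9.5):
    return H+ex*(-r*np.cos(th)+h*np.sin(th)+off)+np.array([0,0,r*np.sin(th)+h*np.cos(th)])
E
python3 - <<'E'
from h import *;from lid import *
t=tcp(0);print(t)
path([(t[0],t[1],130,-12.5,3),(t[0],t[1],118,-12.5,4)])
P=[tcp(x) for x in np.linspace(0,1.42,21)]
path([(*p,None,1) for p in P[1:]],yaw0=-12.5,p0=P[0]);print(P[-1])
E
```

```text
[540.31113931  65.60286236 118.5       ]
from [541.3  63.8 194.3] yaw -12.72 t 3.7 F [-0.3  0.4 -0.5] w 0.4
-0.0005 -0.0005 0.0214 -0.07; -0.0005 -0.0005 0.0214 -0.07; -0.0005 -0.0005 0.0214 -0.07; 0.0000 -0.0000 0.0030 -0.00; 0.0000 -0.0000 0.0030 -0.00; 0.0000 -0.0000 0.0030 -0.00; 0.0000 -0.0000 0.0030 -0.00
from [540.3  65.6 118.5] yaw -12.5 t 3.7 F [-0.3  0.4 -0.5] w 0.4
0.0016 -0.0000 -0.0075 -0.00; 0.0021 -0.0000 -0.0074 -0.00; 0.0026 0.0000 -0.0072 -0.00; 0.0031 -0.0000 -0.0070 -0.00; 0.0036 0.0000 -0.0068 -0.00; 0.0041 -0.0000 -0.0065 -0.00; 0.0046 0.0000 -0.0062 -0.00; 0.0050 -0.0000 -0.0059 -0.00
0.0054 0.0000 -0.0055 -0.00; 0.0058 -0.0000 -0.0051 -0.00; 0.0061 0.0000 -0.0047 -0.00; 0.0064 0.0000 -0.0042 -0.00; 0.0067 -0.0000 -0.0038 -0.00; 0.0070 0.0000 -0.0033 -0.00; 0.0072 0.0000 -0.0028 -0.00; 0.0074 0.0000 -0.0023 -0.00
0.0075 -0.0000 -0.0017 -0.00; 0.0076 0.0000 -0.0012 -0.00; 0.0077 -0.0000 -0.0007 -0.00; 0.0077 0.0000 -0.0001 -0.00
[646.93821796  41.96420813 208.56490982]
```

Call:
apply_moves(motion="-0.0005 -0.001 0.022 0; -0.0005 -0.001 0.022 0; 0 0 0.021 0; 0 0 0.003 0; 0 0 0.003 0; 0 0 0.003 0; 0 0 0.002 0")

```text
time: 4.58
tool_pos: [541.5, 65.1, 119.5]
tcp_rot: [3.141, -0.002, -0.224]
contact_force: [-0.9, -1.9, 3.0]
grip_width: 0.5
finger_force: 1.6
```

Call:
apply_moves(motion="0 0 0.0015 0; 0 0 0 0")

```text
time: 4.82
tool_pos: [541.3, 65.2, 117.9]
tcp_rot: [3.141, -0.001, -0.224]
contact_force: [-1.1, -3.4, 5.6]
grip_width: 0.6
finger_force: 3.1
```

Call:
apply_moves(motion="0.001 0 -0.004 0; 0.001 0 -0.007 0; 0.002 0 -0.007 0; 0.0025 0 -0.007 0")

```text
time: 5.32
tool_pos: [547.9, 64.2, 142.9]
tcp_rot: [-3.141, -0.001, -0.224]
contact_force: [1.3, -0.7, 1.8]
grip_width: 0.7
finger_force: 1.0
```

Call:
apply_moves(motion="0.003 0 -0.006 0; 0.0036 0 -0.0068 0; 0.0041 0 -0.0065 0; 0.0046 0 -0.0062 0; 0.005 0 -0.0059 0; 0.0054 0 -0.0055 0; 0.0058 0 -0.0051 0; 0.0061 0 -0.0047 0")

```text
time: 6.32
tool_pos: [584.4, 55.7, 189.2]
tcp_rot: [-3.142, -0.0, -0.224]
contact_force: [2.1, 1.0, 1.7]
grip_width: 0.5
finger_force: 0.8
```

Run:
```python
from h import *;from lid import *
c=shot("side");cv2.imwrite("pics/s2.png",cv2.resize(c["img"][100:290,150:400],None,fx=3,fy=3))
o=bot.get_obs();p=o['tool_pos']
T=[tcp(x) for x in np.linspace(0,1.42,143)];i=int(np.argmin([np.linalg.norm(t-p) for t in T]));print(i/100,T[i]-p,o['contact_force'])
n=8;P=[tcp(x) for x in np.linspace(i/100,1.42,n+1)]
path([(*q,None,1) for q in P[1:]])
```

```text
0.8 [-0.47187756  0.20924443 -0.13452018] [ 2.25390362 -0.27492388  2.14618417]
from [585.4  55.5 189.8] yaw -12.84 t 6.38 F [ 2.3 -0.3  2.1] w 0.3
0.0066 -0.0001 -0.0043 -0.00; 0.0074 -0.0000 -0.0039 -0.00; 0.0077 -0.0000 -0.0033 -0.00; 0.0080 -0.0000 -0.0027 -0.00; 0.0081 -0.0000 -0.0021 -0.00; 0.0083 -0.0000 -0.0015 -0.00; 0.0084 -0.0000 -0.0008 -0.00; 0.0084 -0.0000 -0.0002 -0.00
```

View pics/s2.png

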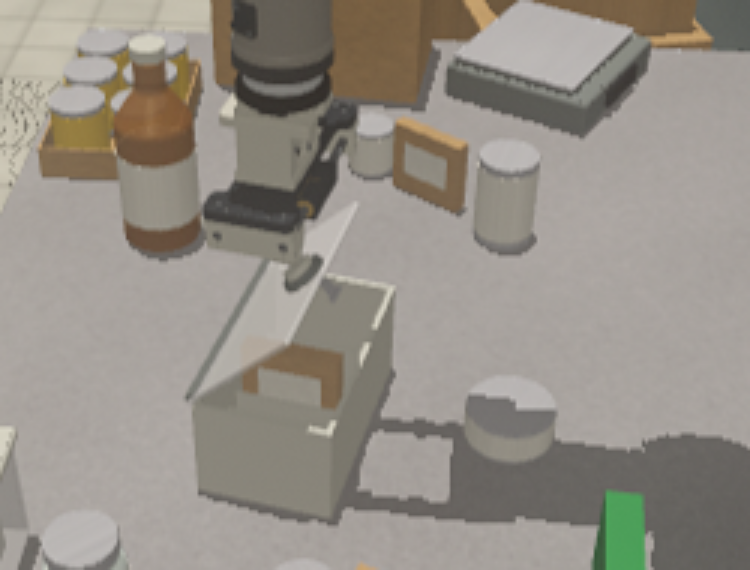

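The crop shows the lid about halfway up, held by the fingertip on the button at crop pixel (303,268). I'll keep following it.

Call:
apply_moves(motion="0.0066 0 -0.0043 0; 0.0074 0 -0.0039 0; 0.0077 0 -0.0033 0; 0.008 0 -0.0027 0; 0.0081 0 -0.0021 0; 0.0083 0 -0.0015 0; 0.0084 0 -0.0008 0; 0.0084 0 -0.0002 0")

```text
time: 7.38
tool_pos: [645.9, 41.6, 207.6]
tcp_rot: [3.141, 0.0, -0.224]
contact_force: [0.4, 0.4, 1.5]
grip_width: 0.3
finger_force: 0.6
```

Run:
```python
from h import *;from lid import *
c=shot("side");cv2.imwrite("pics/s3.png",cv2.resize(c["img"][100:290,150:400],None,fx=2,fy=2))
o=bot.get_obs();p=o['tool_pos']
T=[tcp(x) for x in np.linspace(0,1.5,151)];i=int(np.argmin([np.linalg.norm(t-p) for t in T]));print(i/100,T[i]-p,o['contact_force'])
```

```text
1.42 [0.25499019 0.63600746 1.12964218] [ 1.37354679 -0.68443843  0.32198771]
```

View pics/s3.png

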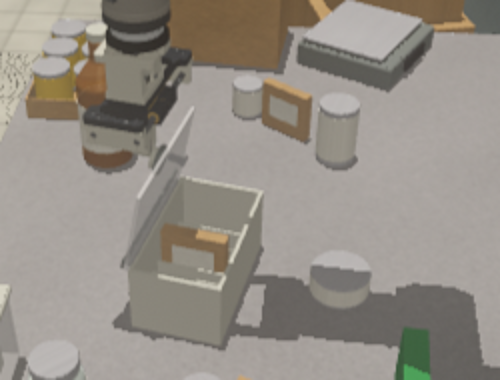

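The lid is now nearly upright at about 1.4 rad and still in contact, so I'll release it upward.

Call:
apply_moves(motion="0 0 -0.015 0; 0 0 -0.020 0; 0 0 -0.025 0; 0 0 0 0; 0 0 0 0")

```text
time: 8.05
tool_pos: [644.7, 41.9, 267.0]
tcp_rot: [3.141, 0.001, -0.224]
contact_force: [0.0, -0.5, -0.2]
grip_width: 0.4
finger_force: 0.0
```

Run:
```python
from h import *
path([(600,-50,270,-17,2),(430,-320,200,-34,6)])
```

```text
from [644.7  41.9 267. ] yaw -12.82 t 8.05 F [ 0.  -0.5 -0.2] w 0.4
-0.0116 0.0498 -0.0015 2.09; -0.0098 0.0502 -0.0015 2.09; -0.0139 0.0513 0.0117 2.83; -0.0114 0.0519 0.0117 2.83; -0.0088 0.0524 0.0117 2.83; -0.0062 0.0528 0.0117 2.83; -0.0036 0.0531 0.0117 2.83; -0.0010 0.0532 0.0117 2.83
```

Call:
apply_moves(motion="-0.012 0.050 -0.001 2; -0.010 0.050 -0.001 2; -0.014 0.051 0.012 2.8; -0.011 0.052 0.012 2.8; -0.009 0.052 0.012 2.8; -0.006 0.053 0.012 2.8; -0.004 0.053 0.012 2.8; -0.001 0.053 0.012 2.8", fingers=0.1)

```text
time: 9.05
tool_pos: [429.7, -320.7, 196.3]
tcp_rot: [-3.141, 0.002, -0.589]
contact_force: [0.4, 0.7, -0.0]
grip_width: 50.2
finger_force: 0.0
```

Run:
```python
from h import *
c=shot("wrist");cv2.imwrite("pics/w2.png",c["img"])
P=c["P"];
for n in["thin_carton"]:
    for d in bot.cut_out(c,n)[:3]:
        m=d["pixels"].astype(bool);h,k,r=top(c,m);print(n,d["p"],d["point"],h,k,r)
m=(P[...,2]>80)&(P[...,2]<95)&(np.hypot(P[...,0]-457,P[...,1]+347)<58)
r=cv2.minAreaRect(P[m][:,:2].astype(np.float32));print("depth",m.sum(),r)
bot.get_obs();path([])
s=shot("side")
for d in bot.cut_out(s,"caddy_lid")[:1]:
    q=s["P"][d["pixels"].astype(bool)];q=q[q[:,2]>115];print(len(q),"lid top z",np.nanmax(q[:,2]),q[q[:,2]>205].mean(0))
```

```text
thin_carton 0.8 [258.7, 147.5] 87.761865780054 2119 ((458.6753845214844, -345.0437927246094), (17.992494583129883, 92.0206298828125), 53.7513427734375)
depth 2176 ((458.6622314453125, -345.0815124511719), (18.027450561523438, 92.05611419677734), 53.70530700683594)
from [ 427.8 -322.8  195.2] yaw -33.98 t 9.15 F [ 0.3  1.1 -0.6] w 50.8
1531 lid top z 225.48650075277124 [659.19163307  48.03444983 216.05573358]
```

View pics/w2.png

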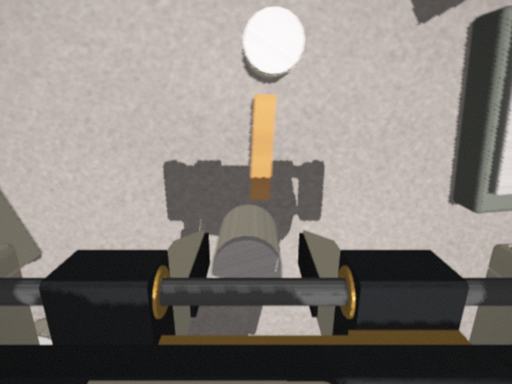

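The carton appears at (263,137), with the small tin beyond it at (274,40) and the tall can between the fingers' shadows at (247,240). The lid stands open. Now I'll grasp.

Run:
```python
from h import *
path([(458.7,-345.1,125,-36.3,3),(458.7,-345.1,50,None,3)])
```

```text
from [ 430.4 -320.1  196.6] yaw -33.75 t 9.25 F [0.6 1.  0.2] w 50.6
0.0125 0.0017 0.0239 0.85; 0.0125 0.0015 0.0239 0.85; 0.0125 0.0013 0.0239 0.85; 0.0000 -0.0000 0.0250 -0.00; 0.0000 -0.0000 0.0250 -0.00; 0.0000 -0.0000 0.0250 -0.00
```

Call:
apply_moves(motion="0.0125 0.0015 0.024 0.85; 0.0125 0.0015 0.024 0.85; 0.0125 0.001 0.024 0.85; 0 0 0.025 0; 0 0 0.025 0; 0 0 0.025 0; 0 0 0 0")

```text
time: 10.12
tool_pos: [459.9, -342.2, 49.0]
tcp_rot: [-3.141, 0.004, -0.629]
contact_force: [0.6, 0.5, -0.0]
grip_width: 50.5
finger_force: 0.0
```

Call:
apply_moves(motion="0 0 0 0; 0 0 0 0; 0 0 0 0; 0 0 0 0", fingers=-1)

```text
time: 10.62
tool_pos: [460.3, -344.8, 51.3]
tcp_rot: [3.141, -0.001, -0.632]
contact_force: [0.4, 0.1, 2.6]
grip_width: 17.7
finger_force: 30.0
```

Run:
```python
from h import *
c=bot.capture("wrist");print(np.round(c["mount"],2).tolist())
path([(460,-344,190,None,3),(510,-50,190,-22,6),(586,106.8,190,-12.5,4),(586,106.8,185,None,2)],yaw0=-36.2)
```

```text
[[-0.0, -0.95, -0.3, 82.03], [1.0, -0.0, -0.0, -1.74], [0.0, -0.3, 0.95, -158.47], [0.0, 0.0, 0.0, 1.0]]
from [ 460.3 -344.8   51.3] yaw -36.2 t 10.68 F [-0.5  0.5  3.7] w 18.1
-0.0002 -0.0002 -0.0462 -0.00; -0.0002 -0.0002 -0.0462 -0.00; -0.0002 -0.0002 -0.0462 -0.00; -0.0222 -0.0445 -0.0000 -2.37; -0.0204 -0.0453 -0.0000 -2.37; -0.0185 -0.0461 -0.0000 -2.37; -0.0165 -0.0469 -0.0000 -2.37; -0.0146 -0.0475 -0.0000 -2.37
-0.0126 -0.0481 -0.0000 -2.37; 0.0029 -0.0435 -0.0000 -2.38; 0.0047 -0.0433 -0.0000 -2.38; 0.0065 -0.0431 -0.0000 -2.38; 0.0083 -0.0428 -0.0000 -2.38; 0.0000 -0.0000 0.0025 -0.00; 0.0000 -0.0000 0.0025 -0.00
```

Run:
```python
from h import *
path([(460,-344,190,None,3),(460,-344,190,-16,2),(505,-50,190,88,10),(586,106.8,190,167.5,8)],yaw0=-36.2)
```

```text
from [ 460.3 -344.8   51.3] yaw -36.2 t 10.68 F [-0.5  0.5  3.7] w 18.1
-0.0002 -0.0002 -0.0462 -0.00; -0.0002 -0.0002 -0.0462 -0.00; -0.0002 -0.0002 -0.0462 -0.00; 0.0000 -0.0000 -0.0000 -10.10; 0.0000 -0.0000 -0.0000 -10.10; -0.0038 -0.0295 -0.0000 -10.40; 0.0016 -0.0297 -0.0000 -10.40; 0.0069 -0.0289 -0.0000 -10.40
0.0121 -0.0272 -0.0000 -10.40; 0.0168 -0.0246 -0.0000 -10.40; 0.0209 -0.0211 -0.0000 -10.40; 0.0244 -0.0170 -0.0000 -10.40; 0.0271 -0.0123 -0.0000 -10.40; 0.0288 -0.0072 -0.0000 -10.40; 0.0297 -0.0019 -0.0000 -10.40; 0.0199 0.0094 -0.0000 -9.94
0.0180 0.0127 -0.0000 -9.94; 0.0155 0.0157 -0.0000 -9.94; 0.0126 0.0181 -0.0000 -9.94; 0.0093 0.0200 -0.0000 -9.94; 0.0057 0.0213 -0.0000 -9.94; 0.0019 0.0220 -0.0000 -9.94; -0.0019 0.0220 -0.0000 -9.94
```

Call:
apply_moves(motion="0 0 -0.03 0; 0 0 -0.05 0; 0 0 -0.06 0; 0 0 0 -10; 0 0 0 -10; -0.004 -0.0295 0 -10.4; 0.0015 -0.0295 0 -10.4; 0.007 -0.029 0 -10.4")

```text
time: 11.68
tool_pos: [473.3, -255.5, 190.4]
tcp_rot: [-3.141, 0.0, 0.268]
contact_force: [0.1, 0.0, -1.5]
grip_width: 17.7
finger_force: 30.0
```

Call:
apply_moves(motion="0.012 -0.027 0 -10.4; 0.017 -0.0245 0 -10.4; 0.021 -0.021 0 -10.4; 0.0245 -0.017 0 -10.4; 0.027 -0.012 0 -10.4; 0.029 -0.007 0 -10.4; 0.0295 -0.002 0 -10.4; 0.020 0.0095 0 -10")

```text
time: 12.68
tool_pos: [516.4, -30.3, 190.6]
tcp_rot: [-3.141, -0.0, 1.714]
contact_force: [0.5, 0.4, -1.5]
grip_width: 17.9
finger_force: 30.0
```

Call:
apply_moves(motion="0.018 0.0125 0 -10; 0.0155 0.0155 0 -10; 0.0125 0.018 0 -10; 0.009 0.020 0 -10; 0.0055 0.0215 0 -10; 0.002 0.022 0 -10; -0.002 0.022 0 -10; 0 0 0 0")

```text
time: 13.68
tool_pos: [587.7, 106.1, 190.2]
tcp_rot: [-3.141, -0.001, 2.93]
contact_force: [-0.4, -0.7, -1.1]
grip_width: 17.7
finger_force: 30.0
```

```bash
cat >> h.py <<'E'
def pose(n=6):
    A=[]
    for _ in range(n):
        bot.capture("wrist");o=bot.get_obs();A.append([*o['tool_pos'],np.degrees(o['tcp_rot'][2])])
    A=np.array(A);print("avg",A.mean(0).round(2),"sd",A.std(0).round(2));return A.mean(0)
E
python3 - <<'E'
from h import *
a=pose()
c=shot("side");cv2.imwrite("pics/s4.png",cv2.resize(c["img"][60:290,120:400],None,fx=2.5,fy=2.5))
path([(586,106.8,150,167.5,1)],yaw0=a[3],p0=a[:3])
E
```

```text
avg [587.35 104.65 190.48 167.69] sd [0.09 0.34 0.21 0.02]
from [587.3 104.7 190.5] yaw 167.69 t 14.03 F [ 0.3 -0.3 -1.6] w 17.8
0.0018 0.0018 0.0405 0.19
```

View pics/s4.png

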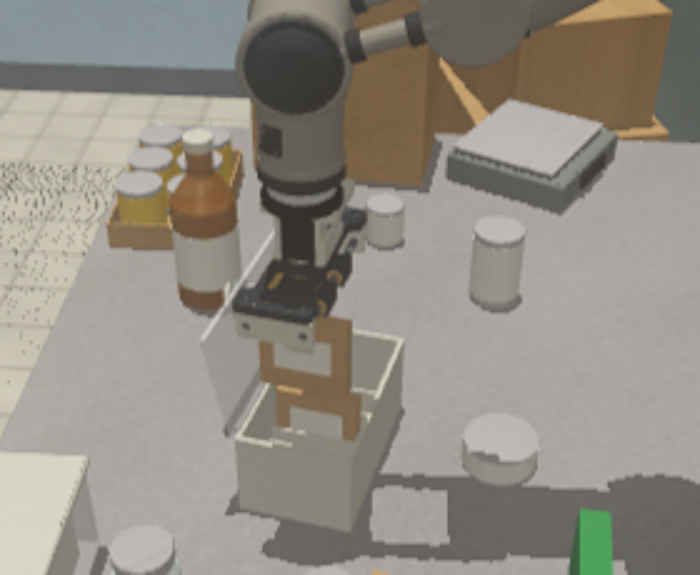

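The side crop shows the thin carton upright in the gripper above the caddy's near-left slot at about (310,350), with the lid open behind it. I'll lower it.

Call:
apply_moves(motion="0.0018 0.0018 0.02 0.2; 0 0 0.03 0; 0 0 0.03 0; 0 0 0.015 0; 0 0 0 0; 0 0 0 0")

```text
time: 14.78
tool_pos: [587.2, 107.2, 96.9]
tcp_rot: [3.141, 0.002, 2.925]
contact_force: [-0.3, 0.5, -1.3]
grip_width: 18.1
finger_force: 30.0
```

Run:
```python
from h import *
a=pose(2);t=np.radians(-12.53);e=np.array([np.cos(t),np.sin(t)]);f=np.array([-e[1],e[0]])
d=a[:2]-[575.1,58];print("caddy frame",d@e,d@f,bot.get_obs()['contact_force'])
c=shot("top");P=c["P"];D=P[...,:2]-[575.1,58];X=D@e;Y=D@f;Z=P[...,2]
# front/back of caddy side walls: y-profile of rim points and rib tops / cartons seen
m=(Z>93)&(Z<106)&(X>-50)&(X<20)
for lo,hi in((-115,-98),(98,115)):
    k=m&(Y>lo)&(Y<hi);print("wall",k.sum(),np.nanpercentile(Y[k],[5,50,95]) if k.any() else "")
k=(Z>84)&(Z<97)&(abs(X)<46)&(abs(Y)<20);print("filed",k.sum(),np.nanpercentile(Y[k],[3,50,97]) if k.any() else "")
k=m&(abs(Y)<118)&(Y>-118);
k=(Z>30)&(Z<44)&(X>-56)&(abs(Y)<100);print(np.histogram(Y[k],np.arange(-80,81,4)))
```

```text
avg [587.18 107.31  97.05 167.61] sd [0.04 0.01 0.03 0.  ]
caddy frame 1.0913370372701046 50.75721723308834 [ 0.47048972  0.94634279 -0.60822634]
wall 47 [-107.24263329 -105.26131112 -103.14916365]
wall 0 
filed 0 
(array([21, 18,  3,  1,  1,  2,  1,  1,  2,  2, 43,  2,  0,  0,  0,  0, 17,
        2,  0,  0,  0,  0,  0,  0,  0,  0,  0,  0,  0,  0,  0,  0,  0,  0,
        0,  0,  0,  0,  0,  0]), array([-80, -76, -72, -68, -64, -60, -56, -52, -48, -44, -40, -36, -32,
       -28, -24, -20, -16, -12,  -8,  -4,   0,   4,   8,  12,  16,  20,
        24,  28,  32,  36,  40,  44,  48,  52,  56,  60,  64,  68,  72,
        76,  80]))
```

Call:
apply_moves(motion="0 -0.0006 0.007 0; 0 0 0.008 0; 0 0 0.008 0; 0 0 0.008 0; 0 0 0.005 0; 0 0 0 0; 0 0 0 0")

```text
time: 15.8
tool_pos: [586.4, 106.7, 59.9]
tcp_rot: [3.142, 0.001, 2.926]
contact_force: [0.5, 0.6, -1.2]
grip_width: 18.1
finger_force: 30.0
```

Run:
```python
from h import *
a=pose(2);print(bot.get_obs()['contact_force'],bot.get_obs()['moment'])
```

```text
avg [586.45 106.69  60.02 167.62] sd [0.01 0.01 0.02 0.  ]
[ 0.45166557 -0.33895325 -1.82064693] [ 0.1101701  -0.14785007 -0.02728276]
```

In the slot with no contact so far. I'll go down slowly until the floor registers.

Call:
apply_moves(motion="0 0 0.002 0; 0 0 0.001 0; 0 0 0.001 0; 0 0 0 0")

```text
time: 16.4
tool_pos: [586.2, 106.7, 56.3]
tcp_rot: [-3.142, 0.0, 2.926]
contact_force: [-2.2, -0.6, 5.2]
grip_width: 18.1
finger_force: 30.0
```

Call:
apply_moves(motion="0 0 0.001 0; 0 0 0 0; 0 0 0 0")

```text
time: 16.77
tool_pos: [586.3, 106.7, 56.3]
tcp_rot: [3.142, 0.001, 2.926]
contact_force: [-4.8, -0.3, 12.4]
grip_width: 17.9
finger_force: 30.0
```

Call:
apply_moves(motion="0 0 -0.001 0; 0 0 0 0")

```text
time: 17.02
tool_pos: [586.2, 106.7, 56.3]
tcp_rot: [-3.142, 0.0, 2.926]
contact_force: [-2.9, 0.1, 6.9]
grip_width: 17.8
finger_force: 30.0
```

Call:
apply_moves(motion="0 0 0 0; 0 0 0 0; 0 0 0 0; 0 0 -0.01 0; 0 0 -0.03 0; 0 0 -0.05 0; 0 0 -0.05 0; 0 0 0 0", fingers=-0.3)

```text
time: 18.02
tool_pos: [588.6, 106.9, 201.1]
tcp_rot: [3.139, 0.01, 2.926]
contact_force: [0.5, 0.1, -0.6]
grip_width: 32.3
finger_force: 0.0
```

Run:
```python
from h import *
c=shot("wrist");P=c["P"];t=np.radians(-12.53);e=np.array([np.cos(t),np.sin(t)]);f=np.array([-e[1],e[0]])
D=P[...,:2]-[575.1,58];X=D@e;Y=D@f;Z=P[...,2]
for n,y0,w in(("thin",50,20),("filed",0,20)):
    k=(Z>80)&(Z<105)&(abs(X)<56)&(abs(Y-y0)<w)
    if k.sum()>30: print(n,k.sum(),"z",np.nanpercentile(Z[k],[5,50,95]),cv2.minAreaRect(np.c_[X[k],Y[k]].astype(np.float32)))
path([(500,180,200,None,3),(455,300,200,157,4)])
```

```text
thin 1978 z [90.3826603  91.54808265 92.67237029] ((2.1841201782226562, 51.67838668823242), (92.65210723876953, 18.038877487182617), 0.11590147763490677)
filed 2155 z [85.56985528 91.40389781 92.59761691] ((-1.0147972106933594, 0.6720666885375977), (107.91775512695312, 23.921316146850586), 0.014754644595086575)
from [587.2 106.8 198.3] yaw 167.62 t 18.07 F [-0.3  1.1 -0.8] w 32.2
0.0336 0.0176 -0.0006 -0.00; 0.0336 0.0176 -0.0006 -0.00; 0.0336 0.0176 -0.0006 -0.00; 0.0174 0.0269 -0.0000 2.66; 0.0186 0.0261 -0.0000 2.66; 0.0198 0.0252 -0.0000 2.66; 0.0210 0.0242 -0.0000 2.66
```

Thin carton is seated, its top at 91.5 mm, level with the filed one. Now the thick one.

Run:
```python
from h import *
path([(507,314,190,156.5,6)])
```

```text
from [587.2 106.8 198.3] yaw 167.62 t 18.07 F [-0.3  1.1 -0.8] w 32.2
0.0205 0.0309 0.0014 1.85; 0.0214 0.0302 0.0014 1.85; 0.0224 0.0295 0.0014 1.85; 0.0233 0.0287 0.0014 1.85; 0.0243 0.0280 0.0014 1.85; 0.0252 0.0272 0.0014 1.85
```

Call:
apply_moves(motion="0.0205 0.031 0.0015 1.85; 0.0215 0.030 0.0015 1.85; 0.0225 0.0295 0.0015 1.85; 0.0235 0.0285 0.001 1.85; 0.0245 0.028 0.001 1.85; 0.025 0.027 0.001 1.85; 0 0 0 0", fingers=0.4)

```text
time: 18.95
tool_pos: [503.6, 315.4, 186.7]
tcp_rot: [-3.14, -0.002, 2.735]
contact_force: [-0.5, -1.0, -0.7]
grip_width: 64.4
finger_force: 0.0
```

Run:
```python
from h import *
a=pose(2)
c=shot("wrist");cv2.imwrite("pics/w5.png",c["img"]);P=c["P"]
m=(P[...,2]>80)&(P[...,2]<95)&(np.hypot(P[...,0]-470,P[...,1]-330)<60)
r=cv2.minAreaRect(P[m][:,:2].astype(np.float32));print("depth",m.sum(),r)
for d in bot.cut_out(c,"thick_carton")[:3]:
    h,k,q=top(c,d["pixels"].astype(bool));print(d["p"],d["point"],h,k,q,c["img"][d["pixels"].astype(bool)].mean(0).round())
Y=r[2]+90 if r[1][0]<r[1][1] else r[2]
print(Y);x,y=r[0]
path([(x,y,130,Y,4),(x,y,50,None,4)],yaw0=a[3],p0=a[:3])
```

```text
avg [504.71 313.68 187.02 156.63] sd [0.3  0.4  0.13 0.04]
depth 3876 ((471.8384094238281, 331.970458984375), (30.090484619140625, 91.59713745117188), 66.70612335205078)
0.81 [384.7, 137.5] 87.60462962691895 4329 ((511.55889892578125, 444.90960693359375), (31.608991622924805, 91.95238494873047), 47.927913665771484) [ 38.  40. 179.]
0.6 [254.2, 146.1] 87.74900813610718 3872 ((471.8384094238281, 331.970458984375), (30.090484619140625, 91.59713745117188), 66.70612335205078) [ 71. 114. 151.]
0.58 [81.1, 13.3] 87.06545754276638 1123 ((315.57574462890625, 234.7437744140625), (57.62794494628906, 15.728691101074219), 68.02304077148438) [40. 84. 31.]
156.70612335205078
from [504.7 313.7 187. ] yaw 156.63 t 19.15 F [ 0.1 -0.8  0.1] w 64.3
0.0094 0.0009 0.0143 -0.02; 0.0094 0.0009 0.0143 -0.02; 0.0094 0.0009 0.0143 -0.02; 0.0094 0.0009 0.0143 -0.02; 0.0000 0.0000 0.0200 -0.00; 0.0000 0.0000 0.0200 -0.00; 0.0000 0.0000 0.0200 -0.00; 0.0000 0.0000 0.0200 -0.00
```

View pics/w5.png

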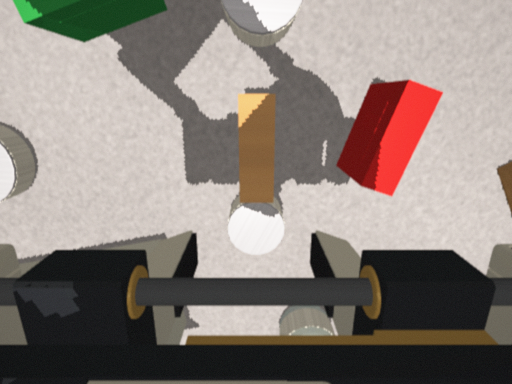

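The brown carton is at (256,147), the red look-alike is well to the right at (390,137), and the stubby tin is at (256,225). I'll grasp.

Call:
apply_moves(motion="0.0095 0.001 0.014 0; 0.0095 0.001 0.014 0; 0.0095 0.001 0.014 0; 0.0095 0.001 0.015 0; 0 0 0.025 0; 0 0 0.025 0; 0 0 0.03 0; 0 0 0 0")

```text
time: 20.15
tool_pos: [470.9, 331.2, 49.0]
tcp_rot: [-3.138, -0.003, 2.731]
contact_force: [0.2, 0.2, 0.2]
grip_width: 64.4
finger_force: 0.0
```

Call:
apply_moves(motion="0 0 0 0; 0 0 0 0; 0 0 0 0; 0 0 0 0", fingers=-1)

```text
time: 20.65
tool_pos: [472.3, 332.4, 51.7]
tcp_rot: [3.141, 0.001, 2.732]
contact_force: [-0.9, -3.3, 3.1]
grip_width: 30.1
finger_force: 29.9
```

Run:
```python
from h import *
a=pose(2)
t=np.radians(-12.53);e=np.array([np.cos(t),np.sin(t)]);f=np.array([-e[1],e[0]])
g=np.array([575.1,58])-56*f-1*e;print(g)
path([(a[0],a[1],195,None,3),(465,100,195,158,5),(g[0],g[1],195,167.5,4)],yaw0=a[3],p0=a[:3])
```

```text
avg [472.34 332.38  51.71 156.52] sd [0.   0.01 0.02 0.  ]
[561.97457424   3.55072821]
from [472.3 332.4  51.7] yaw 156.52 t 20.75 F [-0.9 -1.5  5.2] w 29.7
0.0000 0.0000 -0.0478 -0.00; 0.0000 0.0000 -0.0478 -0.00; 0.0000 0.0000 -0.0478 -0.00; -0.0172 -0.0432 -0.0000 -0.30; -0.0169 -0.0433 -0.0000 -0.30; -0.0167 -0.0434 -0.0000 -0.30; -0.0165 -0.0435 -0.0000 -0.30; -0.0163 -0.0436 -0.0000 -0.30
-0.0315 -0.0133 -0.0000 -2.38; -0.0309 -0.0146 -0.0000 -2.38; -0.0303 -0.0158 -0.0000 -2.38; -0.0296 -0.0171 -0.0000 -2.38
```

Call:
apply_moves(motion="0 0 -0.03 0; 0 0 -0.055 0; 0 0 -0.058 0; -0.017 -0.0435 0 -0.3; -0.017 -0.0435 0 -0.3; -0.0165 -0.0435 0 -0.3; -0.0165 -0.0435 0 -0.3; -0.0165 -0.0435 0 -0.3")

```text
time: 21.75
tool_pos: [464.2, 98.2, 194.1]
tcp_rot: [-3.142, -0.0, 2.758]
contact_force: [0.7, -0.6, -0.9]
grip_width: 29.9
finger_force: 30.0
```

Call:
apply_moves(motion="-0.0315 -0.0135 0 -2.4; -0.031 -0.0145 0 -2.4; -0.0305 -0.016 0 -2.4; -0.0295 -0.017 0 -2.4; 0 0 0 0; 0 0 0 0")

```text
time: 22.5
tool_pos: [561.0, 3.4, 193.7]
tcp_rot: [3.141, -0.002, 2.925]
contact_force: [-0.3, 0.4, -0.6]
grip_width: 29.9
finger_force: 30.0
```

Run:
```python
from h import *
a=pose(3)
path([(562,3.5,100,167.5,1)],yaw0=a[3],p0=a[:3])
```

```text
avg [560.96   3.74 194.11 167.64] sd [0.07 0.07 0.15 0.02]
from [561.    3.7 194.1] yaw 167.64 t 22.65 F [ 0.2 -0.  -1.2] w 29.9
-0.0011 -0.0000 0.0941 0.14
```

Call:
apply_moves(motion="-0.001 0 0.025 0; 0 0 0.035 0; 0 0 0.032 0; 0 0 0.008 0; 0 0 0.008 0; 0 0 0.008 0; 0 0 0.008 0; 0 0 0.006 0")

```text
time: 23.65
tool_pos: [562.7, 2.7, 64.0]
tcp_rot: [-3.142, 0.0, 2.925]
contact_force: [0.0, 0.3, -1.8]
grip_width: 29.7
finger_force: 30.0
```

Call:
apply_moves(motion="0 0 0.001 0; 0 0 0 0; 0 0 0 0")

```text
time: 24.02
tool_pos: [562.9, 2.7, 63.5]
tcp_rot: [-3.142, 0.001, 2.926]
contact_force: [0.5, -1.2, -1.8]
grip_width: 30.0
finger_force: 30.0
```

Call:
apply_moves(motion="0 0 0.002 0; 0 0 0.002 0; 0 0 0.001 0; 0 0 0.001 0; 0 0 0 0; 0 0 0 0")

```text
time: 24.78
tool_pos: [562.7, 2.7, 57.2]
tcp_rot: [-3.142, 0.0, 2.926]
contact_force: [0.3, -0.7, -1.6]
grip_width: 29.8
finger_force: 30.0
```

Call:
apply_moves(motion="0 0 0.0005 0; 0 0 0.0005 0; 0 0 0.0003 0; 0 0 0 0")

```text
time: 25.28
tool_pos: [562.7, 2.7, 56.8]
tcp_rot: [-3.141, 0.001, 2.926]
contact_force: [-2.4, -0.4, 6.2]
grip_width: 30.3
finger_force: 30.0
```

Call:
apply_moves(motion="0 0 0 0; 0 0 0 0; 0 0 0 0; 0 0 -0.01 0; 0 0 -0.03 0; 0 0 -0.05 0; 0 0 -0.05 0; 0 0 0 0", fingers=-0.06)

```text
time: 26.28
tool_pos: [565.0, 2.5, 201.0]
tcp_rot: [3.141, 0.01, 2.926]
contact_force: [0.2, -0.9, -0.2]
grip_width: 43.2
finger_force: 0.0
```

Run:
```python
from h import *
t=np.radians(-12.53);e=np.array([np.cos(t),np.sin(t)]);f=np.array([-e[1],e[0]])
c=shot("wrist");P=c["P"];D=P[...,:2]-[575.1,58];X=D@e;Y=D@f;Z=P[...,2]
for n,y0,w in(("thick",-56,22),("thin",50,20),("filed",0,20)):
    k=(Z>80)&(Z<105)&(abs(X)<55)&(abs(Y-y0)<w)
    if k.sum()>30: print(n,k.sum(),"z",np.nanpercentile(Z[k],[5,50,95]),cv2.minAreaRect(np.c_[X[k],Y[k]].astype(np.float32)))
s=shot("side");cv2.imwrite("pics/s6.png",s["img"])
```

```text
thick 3314 z [90.37388345 91.60683439 92.68291786] ((-0.20082473754882812, -55.190608978271484), (92.2509994506836, 30.035491943359375), 0.21548150479793549)
thin 2391 z [82.97378438 91.47601966 92.71473638] ((1.93072509765625, 51.33338928222656), (92.01570892333984, 19.054292678833008), 0.006826887372881174)
filed 2120 z [85.18588084 91.48011364 92.75950437] ((-2.283100128173828, 0.6267633438110352), (105.00546264648438, 24.00104331970215), 0.10616858303546906)
```

View pics/s6.png

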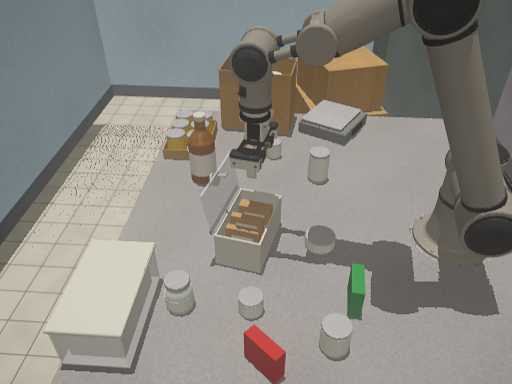

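All three cartons stand at the same height in the caddy at about (250,218), the lid is open, and the bystanders haven't moved. The gripper is clear, so I'll hand in.

```bash
python3 -c "
from plant import bot
print(bot.close_job())"
```

```text
the job is handed in; nothing more can be done
None
```

I opened the lid with a finger on it up to about 1.4 rad, and it then stood open by itself. Both cartons are upright on the floors of their slots, nothing else on the counter appears to have moved, and I handed the job in at about 26 s; the judge gave no verdict.

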